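# Put the read jar away and show the next bottle to the label camera

## Task

The small round jar standing on the bench has been read: put it back upright and fully home in the round pocket that fits it, and let go of it. Then take the oblong bottle out of its holder and hold it up in the air to the slanted label camera: cap end up, leaning as the window does so that one broad label is parallel to the glass and its sides run parallel to the window's sides, the middle of the bottle straight in front of the middle of the window and 130 mm out from the glass, with your fingers off the labels. Finish while holding it still there - do not put it down - and do not bump the camera or disturb the other things on the bench.

Things in the scene. Friction and masses are not known exactly. Their poses are not given: they have to be found in the camera images.
- jar: Small round white plastic jar with a screw cap, 50 mm diameter, 75 mm tall in all (cap: the top 20 mm, 46 mm diameter), about 0.12 kg, standing on the bench nearer the robot than the holders. Origin: centre of its underside; z up along its axis.
- holder_small: Fixed grey storage holder, a block 96 x 96 x 30 mm high, with an empty round pocket of 54 mm diameter, 20 mm deep (pocket floor 10 mm above the bench), in the middle of its top: the small jar's own place. A paper tag with a small dot on its front and back faces. Origin: centre of its underside; sides along its x and y. The three holders stand in a row across the bench in any order.
- holder_small_floor (a point): Centre of the floor of the small jar's pocket, 10 mm above the bench.
- holder_large: Fixed grey holder of the same outside size with an empty round pocket of 68 mm diameter, 20 mm deep: the place of some other, larger jar; leave it empty. Origin: centre of its underside.
- holder_oblong: Fixed grey holder of the same outside size with an oblong pocket 48 mm (its x) by 68 mm (its y), 20 mm deep, floor 10 mm above the bench, in which the oblong bottle stands. Origin: centre of its underside.
- bottle: Oblong white plastic bottle, 44 mm thick (its x) by 64 mm wide (its y), straight-sided up to 82 mm, then a 46 x 34 mm shoulder to 91 mm and a round screw cap of 36 mm diameter up to 108 mm, about 0.24 kg, standing in the oblong holder. Its two broad faces (looking along +x and -x) carry equal paper labels; either may be shown. Can be gripped across the 64 mm narrow sides. Origin: centre of its underside; z up through the cap.
- bottle_mid (a point): Middle of the bottle, on its axis 54 mm above its underside.
- label_a: Paper label on the bottle's +x broad face, 52 mm wide, 50 mm high, 1 mm thick, from 26 to 76 mm above the bottle's underside. Origin: its middle.
- label_b: The same label on the bottle's -x broad face.
- stand: Stand of the label camera, fixed to the bench: a steel foot 120 x 110 x 12 mm reaching from 20 mm ahead of to 100 mm behind its origin, with a short post, carrying the camera head; 0.22 m tall in all. Origin: on the bench straight below the middle of the window; x is the level direction in which the camera looks (away from the robot).
- head: Camera head, a grey box 100 wide x 80 high x 75 mm deep with a dark window on the face turned away from the robot, slanted 30 degrees to look upward. Origin: middle of the window, 170 mm above the bench; x straight out of the glass (30 degrees above level), y level along the window's width, z up along the slanted glass.
- focus (a point): The point where the middle of the bottle belongs: 130 mm straight out of the middle of the window (about 235 mm above the bench).
- amber: Bystander: brown glass bottle, 60 mm diameter, 105 mm tall, beyond the holders. Origin: centre of its underside.
- bigjar: Bystander: large round white jar, 84 mm diameter, 120 mm tall, to the left of the holders. Origin: centre of its underside.
- spatula: Bystander: steel spoon, 180 mm long, lying on the bench to the right of the holders. Origin: on its underside near its middle.
- sparecap: Bystander: loose screw cap, 46 mm diameter, 18 mm tall, lying flat between jar and camera. Origin: centre of its underside.
- lowpot: Bystander: low round pot, 60 mm diameter, 45 mm tall, to the right. Origin: centre of its underside.
- carton: Bystander: cardboard carton 60 x 90 x 70 mm, beyond the holders. Origin: centre of its underside.
Mind the look-alikes: they are no part of the job. Leave any pink look-alike of the jar alone.

How it is judged (in metres and radians):
On the way, in this order (a step that is already met when the one before it is completed fails the run):
1. the small jar stands upright, fully home in its own pocket, released (horizontal distance between jar and holder_small_floor below 0.006 m and z of jar in the frame of holder_small_floor below 0.004 m and angle between jar's own z axis and vertical below 0.1 rad and contact force between jar and the fingers below 0.1 N and linear speed of jar below 0.02 m/s), for 0.2 s.
2. the bottle is lifted clear of its holder (height (world z) of bottle above 0.06 m), for 0.2 s.
At the end, for the whole second after the job is handed in: Jar released in its own pocket: within 6 mm of centre, 4 mm of floor, 0.1 rad of upright. Bottle held still by the fingers alone, off its labels, over 120 mm up, cap up, middle within 25 mm of the focus point, broad faces parallel to the window and width along its width within 0.2 rad (all of step 1 and distance between bottle_mid and focus below 0.025 m and angle between the x axis of bottle and the x axis of head, either way round below 0.2 rad and angle between the y axis of bottle and the y axis of head, either way round below 0.2 rad and angle between bottle's own z axis and vertical below 0.9 rad and height (world z) of bottle above 0.12 m and linear speed of bottle below 0.02 m/s and contact force between bottle and the fingers above 1 N and contact force between the fingers and label_a below 0.2 N and contact force between the fingers and label_b below 0.2 N and contact force between bottle and stand below 0.1 N and contact force between bottle and holder_small below 0.1 N and contact force between bottle and holder_large below 0.1 N and contact force between bottle and holder_oblong below 0.1 N and contact force between bottle and bigjar below 0.1 N); the arm keeps its last pose, push and grip.
It fails at once if the label camera is bumped (over 2 N) (contact force between stand and anything else above 2 N).
It fails at once if another thing on the bench is moved by more than 30 mm (distance of any of amber, bigjar, spatula, sparecap, lowpot, carton from where it was at the start of the episode above 0.03 m).
It also fails if it takes over 61 s, if anything falls off the work surface, if the arm or the gripper's body presses on something with over 40 N, if the wrist force passes 120 N, or if a joint passes its speed limit or range.

## Robot

A 6-joint arm with a two-finger parallel gripper is mounted at the origin on the work surface. World frame = base frame: x ahead of the robot, y to its left, z up, the work surface at z = 0. Lengths are in m, angles in degrees, forces in N, time in s.
With the tool pointing down it reaches from about 0.35 to 0.875 m from the base axis. Payload 4.2 kg.
Tool frame: the origin (TCP) lies midway between the tips of the shut fingers; the grasp point (between the pads) lies 19 mm behind it; z points along the fingers, y is the direction in which the jaws open and shut (so a half turn about z gives the same grasp; the last joint's range is limited). The gripper opens to 87 mm and grips with 3 to 60 N. Pads are 19 mm wide; open, the fingers measure 117 mm over their backs; the gripper's body (75 mm by 190 mm) begins 51 mm behind the grasp point.
Start: joints at [-57.491, 22.042, 0.453, 0, -68.411, -14.817], TCP at [0.19, -0.595, 0.223] pointing down, gripper open.
Joint ranges: [-179.83, 179.83], [-69.29, 118.12], [-61.27, 80.66], [-181.25, 117.63], [-171.15, -9.14], [-177.46, 177.46]. Speed limits (degrees/s): [159.86, 159.86, 180, 180, 180, 180].

## Interface

Orientations are given as a 3x3 rotation matrix whose columns are the frame's x, y, z axes.
In Python, from station import r gives the robot as it stands.
- The arm moves only by the tool carry_out, never from a script. Its argument "steps" is a list of rows, each a list of 2 entries, a list of its own where there are three numbers: the shift along the tool's x, y, z in cm, then the turn about the tool's z in degrees. In form: [[[x, y, z], twist], ...]. A call has 1 to 20 rows; each row is the pose to reach, as a shift and turn from the pose measured when the call began, along the tool's axes at that moment; what a row does not reach only later rows make up. A row lasts 1/10 s, in which the tool goes at most 50 mm and 8.59 degrees, less where a joint would pass 70% of its speed; a pose out of reach is approached as far as the arm can. A call with a gripper value outside its range is refused whole. "gripper" is the gripper's target within -1 to 1 (fully open at 1, half-way at 0, shut at -1), set as the call begins (left out, the last holds). The fingers move at their own pace and stop on an object; the grip force is fixed at half the most. Time passes only in rows, so rows that repeat a pose let the fingers close. It gives the time, the measured TCP pose, the force and the opening at its end, in the units of the state.
- r.sense(): the state, without advancing time (a new reading comes with each control period).
- r.capture(name): name is "side" or "top" or "wrist"; returns the picture (384x512x3 uint8, red, green, blue); there is no depth.
- r.calibration(name): a dict with "camera_matrix" (3x3 intrinsics, pixels), "D" ([k1, k2, p1, p2, k3] as OpenCV has them; the pictures are not rectified), "world_from_camera" (4x4, takes a point from camera to world coordinates). Camera axes: x right, y up, looking along -z (the intrinsics and any distortion apply to the point x, -y, -z); pixel columns grow to the right and rows downward; lengths in m; the calibration is good to about 2 mm. A picture is of the moment at which its call begins: read the wrist's pose just before it. calibration takes no time and is no camera call; for the wrist camera it gives the pose at the moment of the call.
- r.finish_job(): hands the job in, once; it reports no verdict.
Trained networks look in the newest picture that a camera, given by its name, has taken for a name from the list of things; names that differ only in an ending like _2 or _b are one class to them, and where a whole thing is asked for, a point or a joint stands for the part that bears it (a point fixed in the world has none). Each returns a list of dicts, best first, with "confidence" (0 to 1); they miss things now and then, are a little off and sometimes report something else, mostly with a low value. They report only what shows in the picture. A call takes as long as a camera call. They do not tell look-alikes from the thing itself.
- r.cut_out(camera, target): "pixels" (384x512 bool, what is visible of it).
- r.place_of(camera, target): "centre" ([x, y, z] in m, in world coordinates, good to about 4 mm: a listed point, or the origin of a listed thing).
The state is a dict: "time_s": time; "joints": joint angles; "joint_velocities": joint speeds; "effort": joint torques, N m; "tcp_pos": TCP position; "ee_rot": TCP orientation; "wrist_force": force on the tool from outside, world axes, zero at the start; "moment": the same for the moment, N m; "gripper_width": opening from 0.0 (shut) to 1.0 (fully open).
Only numpy, scipy, OpenCV 4.12 (cv2) and the standard library are available. Lean on these libraries where they do the work, as an engineer would, in place of code of your own. Each camera call takes 0.05 s, during which the arm holds its last target. There are 200 camera calls.

## Working session

There is one attempt and no reset: what is moved stays moved. The work goes in short steps, Python scripts to look and compute and a tool call to move; the robot and the scene stay as the last step left them, time stands still between calls to the robot, and variables do not carry over. Pictures are saved under pics/ and viewed, about 8 in all and at most 12, crops included, and the job is handed in when it is done.

Besides the shell and the picture viewer there is one more tool, called after "Request:" by a JSON object that holds its "api" and its "payload". carry_out: Moves the arm, as the interface text tells. Its arguments: {"type":"object","properties":{"steps":{"type":"array","items":{"type":"array"}},"gripper":{"type":"number"}},"required":["steps"]}

```bash
mkdir -p pics; ls
python3 - <<'E'
from station import r
import cv2,numpy as np
s=r.sense();print(s['time_s'],s['tcp_pos'],np.round(s['ee_rot'],3),s['gripper_width'])
ims=[]
for c in ['top','side']:
    im=r.capture(c);cv2.imwrite(f'pics/{c}0.png',im[:,:,::-1])
    print(c,np.round(r.calibration(c)['world_from_camera'],3).tolist())
    for t in ['jar','holder_small','holder_large','holder_oblong','bottle','bottle_mid','head','stand','focus','amber','bigjar','sparecap','lowpot','carton','spatula']:
        try:print(c,t,[(np.round(d['centre'],3).tolist(),round(d['confidence'],2)) for d in r.place_of(c,t)])
        except Exception as e:print(t,e)
E
```

```text
pics
0.0 [ 0.18978204 -0.59485429  0.22147009] [[-0.953 -0.304 -0.001]
 [-0.304  0.953  0.002]
 [ 0.     0.002 -1.   ]] 1.0000452075994557
top [[-0.021, 0.993, -0.113, 0.421], [-1.0, -0.019, 0.016, -0.031], [0.014, 0.114, 0.993, 1.325], [0.0, 0.0, 0.0, 1.0]]
top jar [([0.352, -0.1, 0.001], 0.8)]
top holder_small [([0.606, -0.078, 0.002], 0.81), ([0.596, 0.317, 0.0], 0.48), ([0.609, -0.074, 0.009], 0.4)]
top holder_large [([0.653, 0.093, -0.002], 0.64), ([0.334, 0.123, -0.001], 0.43)]
top holder_oblong [([0.622, -0.262, 0.004], 0.55)]
top bottle [([0.621, -0.257, 0.009], 0.8)]
top bottle_mid [([0.623, -0.261, 0.068], 0.64), ([0.458, -0.1, -0.002], 0.16)]
top head [([0.325, 0.126, 0.171], 0.61), ([0.622, -0.259, 0.009], 0.23)]
top stand [([0.333, 0.124, 0.001], 0.82), ([0.646, -0.391, 0.004], 0.64), ([0.601, -0.27, 0.063], 0.34)]
top focus []
top amber [([0.786, -0.053, -0.002], 0.7)]
top bigjar [([0.611, -0.077, 0.008], 0.73), ([0.597, 0.319, 0.004], 0.67)]
top sparecap [([0.49, -0.013, 0.003], 0.61)]
top lowpot [([0.472, -0.409, -0.001], 0.62)]
top carton [([0.769, 0.135, 0.001], 0.8
[... 409 characters left out ...]
ide holder_oblong [([0.628, -0.258, -0.002], 0.68), ([0.604, -0.266, 0.061], 0.17)]
side bottle [([0.625, -0.254, 0.012], 0.57)]
side bottle_mid [([0.62, -0.255, 0.069], 0.94), ([0.624, -0.255, 0.01], 0.57), ([0.326, 0.124, 0.0], 0.56), ([0.626, -0.258, 0.007], 0.52)]
side head [([0.332, 0.125, 0.171], 0.92)]
side stand [([0.594, 0.316, -0.0], 0.71), ([0.33, 0.123, 0.001], 0.66), ([0.622, -0.255, 0.067], 0.17)]
side focus []
side amber [([0.785, -0.053, -0.001], 0.79)]
side bigjar [([0.592, 0.316, 0.001], 0.75)]
side sparecap [([0.485, -0.016, 0.002], 0.74)]
side lowpot [([0.465, -0.414, -0.001], 0.6)]
side carton [([0.771, 0.134, -0.004], 0.62)]
side spatula [([0.644, -0.395, 0.003], 0.72)]
```

View pics/top0.png

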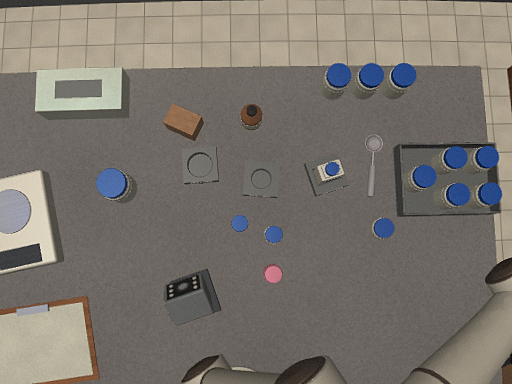

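View pics/side0.png

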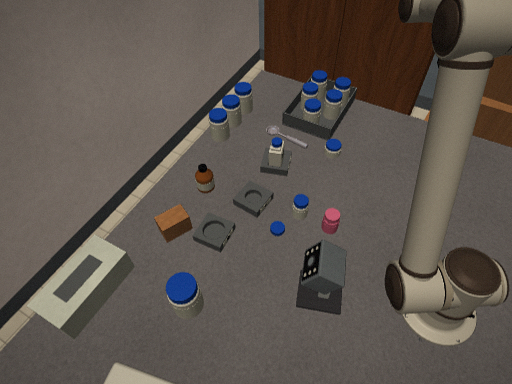

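The arm can only translate and turn about its vertical z. So the 30° lean has to come from pivoting the bottle in the grip, which I can do by pushing it against the rim of its own pocket.

Candidates for the jar, by top-view pixel:
- **(273,234):** blue cap on a white body, at about (0.457,-0.101). This fits the description.
- **(273,274):** the pink look-alike. Leave it.
- **(240,223):** the flat spare cap. Leave it.
- **(384,228):** the low pot. Leave it.

Next come the yaws and positions from mask fits, plus one crop to confirm the jar.

```bash
cat > h.py <<'E'
import numpy as np,cv2
from scipy.optimize import minimize
from station import r
def proj(cal,P):
    T=np.linalg.inv(np.array(cal['world_from_camera']));p=np.asarray(P,float)@T[:3,:3].T+T[:3,3]
    return cv2.projectPoints(p*[1,-1,-1],np.zeros(3),np.zeros(3),np.array(cal['camera_matrix']),np.array(cal['D'],float))[0][:,0]
def on_plane(cal,uv,z):
    n=cv2.undistortPoints(np.array(uv,float).reshape(-1,1,2),np.array(cal['camera_matrix']),np.array(cal['D'],float))[:,0]
    W=np.array(cal['world_from_camera']);d=np.c_[n[:,0],-n[:,1],-np.ones(len(n))]@W[:3,:3].T
    return W[:3,3]+d*((z-W[2,3])/d[:,2])[:,None]
def hullmask(cal,P,k=4):
    m=np.zeros((384*k,512*k),np.uint8);q=(proj(cal,P)+.5)*k
    cv2.fillConvexPoly(m,cv2.convexHull(np.float32(q)).astype(np.int32),1)
    return cv2.resize(m.astype(np.float32),(512,384),interpolation=cv2.INTER_AREA)
def box(lx,ly,lz):return np.array([[x,y,z] for x in lx for y in ly for z in lz])
def place(P,x,y,a):
    c,s=np.cos(a),np.sin(a);return P@np.array([[c,-s,0],[s,c,0],[0,0,1]]).T+[x,y,0]
def fit(masks,P,x0):
    def cost(v):return sum(np.abs(hullmask(r.calibration(c),place(P,*v))-m).sum()/m.sum() for c,m in masks.items())
    best=None
    for a in x0[2]:
        s0=np.array([[x0[0],x0[1],a]]+[[x0[0]+.012,x0[1],a],[x0[0],x0[1]+.012,a],[x0[0],x0[1],a+.15]])
        o=minimize(cost,s0[0],method='Nelder-Mead',options=dict(initial_simplex=s0,xatol=1e-4,fatol=1e-4))
        if best is None or o.fun<best.fun:best=o
    return best
c30,s30=np.cos(np.pi/6),.5
hb=box([-.075,0],[-.05,.05],[-.04,.04])@np.array([[c30,0,-s30],[0,1,0],[s30,0,c30]]).T+[0,0,.17]
E
python3 - <<'E'
from h import *
def hullof(m):
    o=np.zeros((384,512),np.uint8);n,l,st,_=cv2.connectedComponentsWithStats(m.astype(np.uint8));k=1+np.argmax(st[1:,4])
    cv2.fillConvexPoly(o,cv2.convexHull(np.argwhere(l==k)[:,::-1].astype(np.int32)),1);return o.astype(np.float32)
for c in ['top','side']: im=r.capture(c)
hold=box([-.048,.048],[-.048,.048],[0,.03])
for t,P,x0 in [('head',hb,(.328,.125,[0,.35])),('holder_small',hold,(.608,-.078,[0,.3])),('holder_oblong',hold,(.623,-.258,[-.3,.3])),('bottle',box([-.022,.022],[-.032,.032],[.03,.092]),None)]:
    if P is None or x0 is None: continue
    for cs in (['top'],['side'],['top','side']):
        M={}
        for c in cs:
            d=r.cut_out(c,t)
            if d: M[c]=hullof(d[0]['pixels'])
        if M:
            o=fit(M,P,x0);print(t,list(M),np.round(o.x[:2],4),round(np.degrees(o.x[2]),1),round(o.fun,3))
top=cv2.imread('pics/top0.png');side=cv2.imread('pics/side0.png')
a=cv2.resize(top[130:290,170:370],(800,640))[:600]
b=cv2.resize(side[125:265,190:350],None,fx=3,fy=3)
cv2.imwrite('pics/crop1.png',cv2.resize(np.hstack([cv2.resize(top[135:285,165:355],(570,450)),cv2.resize(side[130:280,225:355],(390,450))]),(800,375),interpolation=cv2.INTER_AREA))
print(r.sense()['time_s'],np.round(r.calibration('wrist')['world_from_camera'],3),r.calibration('wrist')['camera_matrix'],r.calibration('wrist')['D'])
E
```

```text
head ['top'] [0.3329 0.122 ] 17.7 0.05
head ['side'] [0.333  0.1231] 16.6 0.062
head ['top', 'side'] [0.333  0.1238] 19.5 0.119
holder_small ['top'] [ 0.6128 -0.0767] -5.3 0.032
holder_small ['side'] [ 0.616  -0.0754] -7.1 0.072
holder_small ['top', 'side'] [ 0.613  -0.0762] -4.7 0.121
holder_oblong ['top'] [ 0.6233 -0.2598] 17.6 0.042
holder_oblong ['side'] [ 0.6236 -0.2566] 17.2 0.046
holder_oblong ['top', 'side'] [ 0.6231 -0.2584] 16.4 0.11
2.3 [[-0.304 -0.922 -0.24   0.126]
 [ 0.953 -0.294 -0.075 -0.615]
 [-0.002 -0.251  0.968  0.385]
 [ 0.     0.     0.     1.   ]] [[294.47512187   0.         256.31476788]
 [  0.         294.47512187 189.25820776]
 [  0.           0.           1.        ]] [-0.05537543  0.          0.          0.          0.        ]
```

View pics/crop1.png

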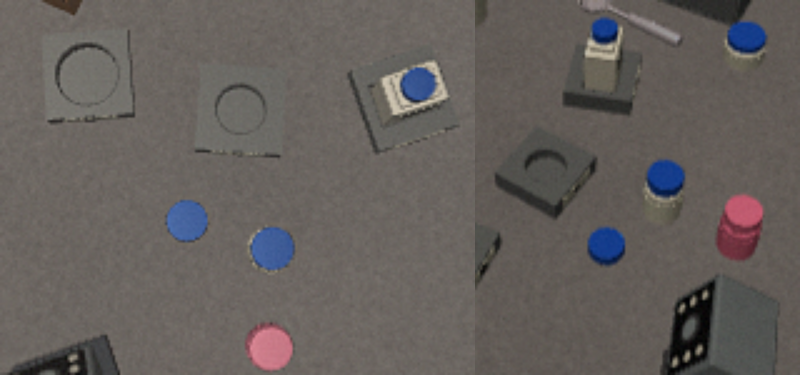

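The crop confirms it. The jar is the white body with the blue cap at crop (271,248), its pocket is the smaller round one at (241,107), and the larger one is at (88,72). Moving to hover over the jar.

Request:
{"api": "carry_out", "payload": {"steps": [[[-4, 4, 0.5], 0], [[-8, 8, 1], 0], [[-12, 12, 2], 0], [[-16, 15.5, 3], 0], [[-20, 19.5, 4], 0], [[-24, 23, 5], 0], [[-28, 27, 5], 0], [[-32, 31, 5], 0], [[-36, 35, 5], 0], [[-39, 38, 5], 0], [[-40.4, 39, 5], 0], [[-40.4, 39, 5], 0], [[-40.4, 39, 5], 0], [[-40.4, 39, 5], 0]], "gripper": 1}}

```text
time_s: 3.7
tcp_pos: [0.4559, -0.1013, 0.1724]
ee_rot: [[-0.953, -0.304, -0.001], [-0.304, 0.953, -0.0], [0.001, 0.0, -1.0]]
wrist_force: [-0.1, -0.6, -0.2]
gripper_width: 1.0
```

```bash
cat >> h.py <<'E'
def tool(s,P):return np.array(s['ee_rot']).T@(np.array(P)-s['tcp_pos'])*100
E
python3 - <<'E'
from h import *
s=r.sense();print(s['time_s'],s['tcp_pos'],np.round(s['ee_rot'],3).tolist())
cal=r.calibration('wrist');im=r.capture('wrist');cv2.imwrite('pics/w1.png',im[:,:,::-1])
for t in ['jar','holder_small_floor','holder_small']:print(t,[(np.round(d['centre'],4).tolist(),round(d['confidence'],2)) for d in r.place_of('wrist',t)])
h=cv2.cvtColor(im,cv2.COLOR_RGB2HSV);m=((h[...,0]>105)&(h[...,0]<130)&(h[...,1]>120)).astype(np.uint8)
n,l,st,ce=cv2.connectedComponentsWithStats(m)
for k in range(1,n):
    if st[k,4]>200:print(st[k],ce[k],on_plane(cal,ce[k],.075).round(4),on_plane(cal,ce[k],.018).round(4))
E
```

```text
3.7 [ 0.45587549 -0.10128261  0.172403  ] [[-0.953, -0.304, -0.001], [-0.304, 0.953, -0.0], [0.001, 0.0, -1.0]]
jar [([0.458, -0.1063, 0.0001], 0.95), ([0.3518, -0.1017, -0.0013], 0.9)]
holder_small_floor [([0.6128, -0.08, 0.0084], 0.85)]
holder_small [([0.6136, -0.0759, 0.0029], 0.64)]
[ 229  162   49   51 1934] [252.75853154 187.24870734] [[ 0.4555 -0.1047  0.075 ]] [[ 0.4694 -0.1011  0.018 ]]
[299 209  37  30 854] [316.40632319 224.06206089] [[ 0.4714 -0.0368  0.075 ]] [[ 0.4887 -0.0182  0.018 ]]
```

View pics/w1.png

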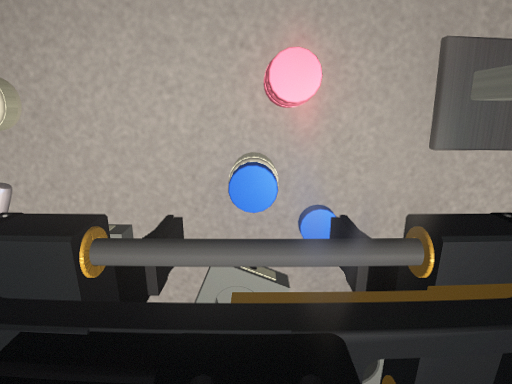

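The picture shows the jar's cap at (252,187), the pink look-alike at (295,75) and the spare cap at (318,224). Before grasping, I'll hover the pocket the same way so the jar-to-pocket shift is free of calibration offset.

Request:
{"api": "carry_out", "payload": {"steps": [[[-4, -0.6, 0], 0], [[-8, -1.3, 0], 0], [[-12, -2, 0], 0], [[-15.2, -2.6, 0], 0], [[-15.2, -2.6, 0], 0], [[-15.2, -2.6, 0], 0], [[-15.2, -2.6, 0], 0]]}}

```text
time_s: 4.6
tcp_pos: [0.6072, -0.0819, 0.1724]
ee_rot: [[-0.954, -0.301, -0.001], [-0.301, 0.954, 0.0], [0.001, 0.0, -1.0]]
wrist_force: [-0.1, -0.2, -0.5]
gripper_width: 0.999
```

Run:
```python
from h import *
s=r.sense();print(s['time_s'],s['tcp_pos'],np.round(s['ee_rot'],3).tolist())
cal=r.calibration('wrist');im=r.capture('wrist');cv2.imwrite('pics/w2.png',im[:,:,::-1])
for t in ['holder_small_floor','holder_small']:print(t,[(np.round(d['centre'],4).tolist(),round(d['confidence'],2)) for d in r.place_of('wrist',t)])
```

```text
4.6 [ 0.607176   -0.08188279  0.17243665] [[-0.954, -0.301, -0.001], [-0.301, 0.954, 0.0], [0.001, 0.0, -1.0]]
holder_small_floor [([0.6146, -0.0811, 0.0116], 0.93), ([0.5985, -0.2617, 0.0607], 0.45)]
holder_small [([0.6144, -0.0776, 0.0012], 0.63)]
```

View pics/w2.png

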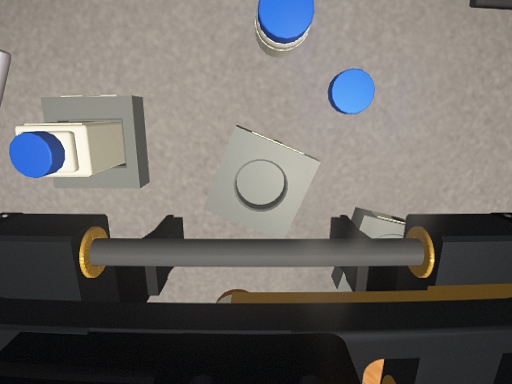

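```bash
cat >> h.py <<'E'
def gfit(img,cal,curve,c0,rng=.008,yaws=(0,)):
    g=cv2.GaussianBlur(cv2.cvtColor(img,cv2.COLOR_BGR2GRAY).astype(np.float32),(0,0),1)
    G=np.hypot(cv2.Sobel(g,5,1,0),cv2.Sobel(g,5,0,1));res=[]
    for a in yaws:
        for x in np.arange(-rng,rng+1e-6,.0005):
            for y in np.arange(-rng,rng+1e-6,.0005):
                q=np.float32(proj(cal,place(curve,c0[0]+x,c0[1]+y,a)))
                res.append((cv2.remap(G,q[None],None,cv2.INTER_LINEAR).mean(),c0[0]+x,c0[1]+y,np.degrees(a)))
    res.sort(key=lambda t:-t[0]);return np.round(res[0],4),np.round(np.mean(res[:5],0),4)
def circ(rad,z):
    t=np.linspace(0,2*np.pi,72)[:,None];return np.hstack([rad*np.cos(t),rad*np.sin(t),0*t+z])
def rect(a,b,z,n=25):
    t=np.linspace(-.97,.97,n);o=np.ones(n)
    return np.vstack([np.c_[t*a,o*b],np.c_[t*a,-o*b],np.c_[o*a,t*b],np.c_[-o*a,t*b]])@np.eye(2,3)/2+[0,0,z]
E
python3 - <<'E'
from h import *
s=r.sense();cal2=r.calibration('wrist')
def T(R,p):
    M=np.eye(4);M[:3,:3]=R;M[:3,3]=p;return M
X=np.linalg.inv(T(s['ee_rot'],s['tcp_pos']))@cal2['world_from_camera']
R1,p1=s['ee_rot'],[0.45587549,-0.10128261,0.172403]
d=np.radians(-.17);R1=np.array([[np.cos(d),-np.sin(d),0],[np.sin(d),np.cos(d),0],[0,0,1]])@R1;R1=np.array([[-.9527,-.304,-.001],[-.304,.9527,0],[.001,0,-1]])
cal1=dict(cal2);cal1['world_from_camera']=T(R1,p1)@X
w1=cv2.imread('pics/w1.png');w2=cv2.imread('pics/w2.png');top=cv2.imread('pics/top0.png');ct=r.calibration('top')
print('jar cap w1',gfit(w1,cal1,circ(.023,.075),(.456,-.104)))
print('jar cap w2',gfit(w2,cal2,circ(.023,.075),(.456,-.104)))
print('rim w2',gfit(w2,cal2,circ(.027,.03),(.613,-.079)))
print('rim top',gfit(top,ct,circ(.027,.03),(.613,-.079)),'jar top',gfit(top,ct,circ(.023,.075),(.456,-.104)))
Y=np.radians(np.arange(12,24,1.))
print('oblong w2',gfit(w2,cal2,np.vstack([p for p in [rect(.096,.096,.03)]]),(.623,-.259),.006,Y))
print('oblong top',gfit(top,ct,rect(.096,.096,.03),(.623,-.259),.006,Y))
print('bottle shoulder top',gfit(top,ct,rect(.044,.064,.092),(.623,-.259),.006,Y))
print('bottle cap top',gfit(top,ct,circ(.018,.118),(.623,-.259),.008))
E
```

```text
jar cap w1 (array([ 1.367354e+02,  4.555000e-01, -1.050000e-01,  0.000000e+00]), array([ 1.321278e+02,  4.553000e-01, -1.049000e-01,  0.000000e+00]))
jar cap w2 (array([ 1.324607e+02,  4.610000e-01, -1.035000e-01,  0.000000e+00]), array([ 1.289839e+02,  4.608000e-01, -1.036000e-01,  0.000000e+00]))
rim w2 (array([ 1.266622e+02,  6.150000e-01, -7.400000e-02,  0.000000e+00]), array([ 1.256133e+02,  6.148000e-01, -7.390000e-02,  0.000000e+00]))
rim top (array([46.3782,  0.616 , -0.073 ,  0.    ]), array([46.2333,  0.6161, -0.0732,  0.    ])) jar top (array([48.1546,  0.457 , -0.106 ,  0.    ]), array([48.01  ,  0.4569, -0.1058,  0.    ]))
oblong w2 (array([87.4703,  0.625 , -0.2585, 17.    ]), array([86.0806,  0.6248, -0.2584, 17.4   ]))
oblong top (array([54.7291,  0.619 , -0.253 , 18.    ]), array([54.6786,  0.6188, -0.2531, 18.4   ]))
bottle shoulder top (array([190.766 ,   0.623 ,  -0.2595,  17.    ]), array([190.5099,   0.6229,  -0.2593,  17.4   ]))
bottle cap top (array([212.514 ,   0.6215,  -0.258 ,   0.    ]), array([211.3389,   0.6216,  -0.2578,   0.    ]))
```

Run:
```python
from h import *
cal=r.calibration('wrist');w=cv2.imread('pics/w2.png')
print(on_plane(cal,[[261,184],[260,185]],.03).round(4),on_plane(cal,[[239,126],[319,160]],.03).round(4),on_plane(cal,[[239,126],[319,160]],.03).round(4))
k=8;x0,y0=190,110
c=cv2.resize(w[y0:y0+75,x0:x0+100+35],None,fx=5,fy=5,interpolation=cv2.INTER_CUBIC)
c=cv2.resize(w[110:245,190:340],None,fx=4,fy=4,interpolation=cv2.INTER_CUBIC)
d=c.copy()
for P,col in [((.615,-.074),(0,0,255)),((.614,-.079),(0,255,0))]:
    q=(proj(cal,place(circ(.027,.03),*P,0))+.5-[190,110])*4
    cv2.polylines(d,[q.astype(np.int32)],True,col,1)
cv2.imwrite('pics/c2.png',d)
```

```text
[[ 0.6124 -0.0747  0.03  ]
 [ 0.6138 -0.0754  0.03  ]] [[ 0.5613 -0.1146  0.03  ]
 [ 0.5694 -0.0247  0.03  ]] [[ 0.5613 -0.1146  0.03  ]
 [ 0.5694 -0.0247  0.03  ]]
```

View pics/c2.png

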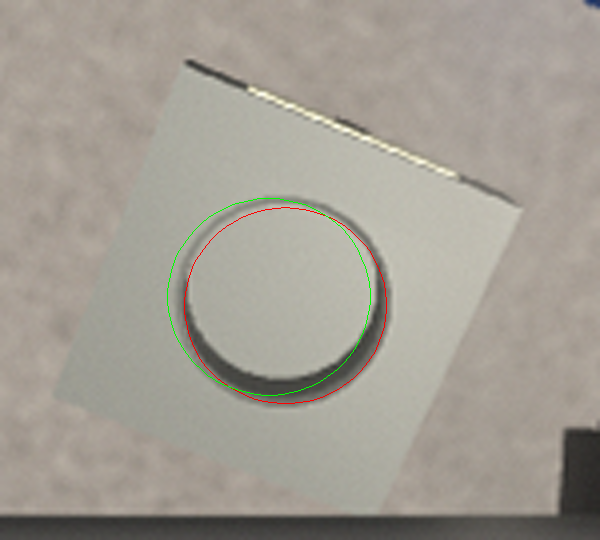

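The rim's true centre in this crop is about (285,300), between the two overlays but close to the red one, which gives a pocket at about (0.613,-0.075). The jar, measured the same way, is at (0.4555,-0.105). Going back to grasp the jar.

Request:
{"api": "carry_out", "payload": {"steps": [[[4, 0.6, 0], 0], [[8, 1.2, 0], 0], [[12, 1.9, 0], 0], [[15.2, 2.4, 0], 0], [[15.2, 2.4, 0], 0], [[15.2, 2.4, 3], 0], [[15.2, 2.4, 6], 0], [[15.2, 2.4, 9], 0], [[15.2, 2.4, 12], 0], [[15.2, 2.4, 13.5], 0], [[15.2, 2.4, 14.3], 0], [[15.2, 2.4, 14.3], 0], [[15.2, 2.4, 14.3], 0]]}}

```text
time_s: 6.05
tcp_pos: [0.4563, -0.1044, 0.0309]
ee_rot: [[-0.953, -0.302, 0.002], [-0.302, 0.953, 0.0], [-0.002, -0.001, -1.0]]
wrist_force: [0.1, -0.1, 0.0]
gripper_width: 1.001
```

Request:
{"api": "carry_out", "payload": {"steps": [[[0, 0, 0], 0], [[0, 0, 0], 0], [[0, 0, 0], 0], [[0, 0, 0], 0], [[0, 0, 0], 0], [[0, 0, 0], 0], [[0, 0, 0], 0], [[0, 0, 0], 0]], "gripper": -1}}

```text
time_s: 6.85
tcp_pos: [0.4563, -0.1044, 0.031]
ee_rot: [[-0.953, -0.302, 0.002], [-0.302, 0.953, -0.0], [-0.002, -0.001, -1.0]]
wrist_force: [-0.2, 0.0, 1.8]
gripper_width: 0.563
```

Request:
{"api": "carry_out", "payload": {"steps": [[[0, 0, -2], 0], [[0, 0, -4], 0], [[0, 0, -5.5], 0], [[-3, -0.4, -5.5], 0], [[-6, -0.7, -5.5], 0], [[-9, -1.1, -5.5], 0], [[-12, -1.4, -5.5], 0], [[-14.5, -1.7, -5.5], 0], [[-15.9, -1.9, -5.5], 0], [[-15.9, -1.9, -5.5], 0], [[-15.9, -1.9, -5.5], 0], [[-15.9, -1.9, -5.5], 0]]}}

```text
time_s: 8.05
tcp_pos: [0.6122, -0.0746, 0.0858]
ee_rot: [[-0.953, -0.302, 0.0], [-0.302, 0.953, 0.0], [-0.0, 0.0, -1.0]]
wrist_force: [-0.4, 0.2, -1.9]
gripper_width: 0.564
```

Run:
```python
from h import *
s=r.sense();print(s['time_s'],s['tcp_pos'],s['wrist_force'],s['gripper_width'],tool(s,[.614,-.0744,.062]))
im=r.capture('wrist');a=im[100:384,120:400,::-1]
b=r.capture('side')[150:250,200:330,::-1]
cv2.imwrite('pics/c3.png',np.hstack([cv2.resize(a,(420,426)),cv2.resize(b,(380,426))]))
```

```text
8.05 [ 0.61220079 -0.07463893  0.08575199] [-0.41339873  0.19427777 -1.93203721] 0.5643601203748304 [-0.17851219 -0.03158185  2.37521524]
```

View pics/c3.png

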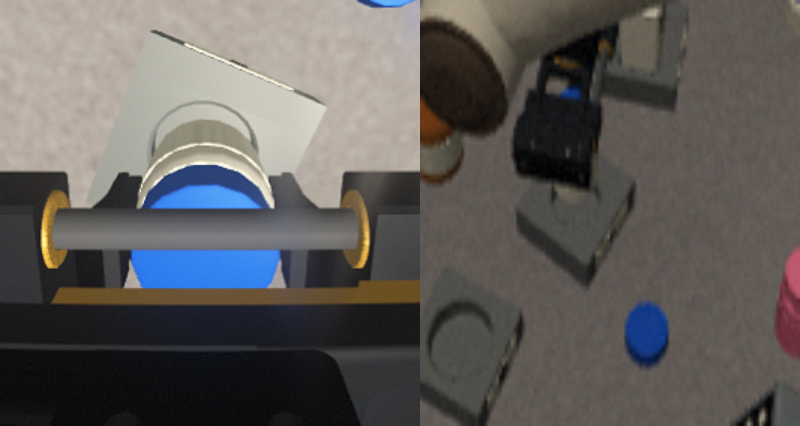

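The jar is held straight and sits laterally centred over the rim arc (about x=203 in the crop for both). Descending in small steps.

Request:
{"api": "carry_out", "payload": {"steps": [[[-0.2, 0, 0], 0], [[-0.2, 0, 1], 0], [[-0.2, 0, 2], 0], [[-0.2, 0, 2.6], 0], [[-0.2, 0, 2.9], 0], [[-0.2, 0, 3.2], 0], [[-0.2, 0, 3.2], 0]]}}

```text
time_s: 8.85
tcp_pos: [0.6141, -0.0743, 0.0537]
ee_rot: [[-0.953, -0.302, -0.0], [-0.302, 0.953, -0.0], [0.0, -0.0, -1.0]]
wrist_force: [-1.2, -0.4, -1.4]
gripper_width: 0.568
```

Request:
{"api": "carry_out", "payload": {"steps": [[[0, 0, 0.4], 0], [[0, 0, 0.8], 0], [[0, 0, 1.0], 0], [[0, 0, 1.2], 0], [[0, 0, 1.3], 0], [[0, 0, 1.3], 0]]}}

```text
time_s: 9.45
tcp_pos: [0.614, -0.0743, 0.0411]
ee_rot: [[-0.953, -0.302, -0.0], [-0.302, 0.953, -0.0], [0.0, -0.0, -1.0]]
wrist_force: [-3.2, -1.4, 2.4]
gripper_width: 0.565
```

Request:
{"api": "carry_out", "payload": {"steps": [[[0, 0, 0], 0], [[0, 0, 0], 0], [[0, 0, 0], 0], [[0, 0, 0], 0], [[0, 0, 0], 0], [[0, 0, 0], 0], [[0, 0, -3], 0], [[0, 0, -6], 0], [[0, 0, -9], 0], [[0, 0, -12], 0], [[0, 0, -14], 0], [[0, 0, -14], 0], [[0, 0, -14], 0]], "gripper": 1}}

```text
time_s: 10.75
tcp_pos: [0.6138, -0.0741, 0.1809]
ee_rot: [[-0.953, -0.301, -0.0], [-0.301, 0.953, 0.0], [0.0, 0.0, -1.0]]
wrist_force: [-0.1, 0.9, -0.3]
gripper_width: 0.998
```

Run:
```python
from h import *
s=r.sense();print(s['time_s'],s['tcp_pos'],s['wrist_force'])
cal=r.calibration('wrist');im=r.capture('wrist');r.capture('side');r.capture('top')
for c in ['wrist','side','top']:
    for t in ['jar','bottle','holder_oblong']:print(c,t,[(np.round(d['centre'],4).tolist(),round(d['confidence'],2)) for d in r.place_of(c,t)][:3])
w=np.ascontiguousarray(im[:,:,::-1]);cv2.imwrite('pics/w4.png',w)
print('cap at .085',gfit(w,cal,circ(.023,.085),(.613,-.075)))
print(s['ee_rot'],'to bottle',tool(s,[.6235,-.2585,.06]))
```

```text
10.75 [ 0.61378428 -0.07410349  0.18093095] [-0.06425922  0.93442089 -0.26465794]
wrist jar [([0.6158, -0.0723, 0.0102], 0.81), ([0.6406, -0.2515, 0.0649], 0.74)]
wrist bottle [([0.6233, -0.2595, 0.0068], 0.75), ([0.6141, -0.0749, 0.0093], 0.71)]
wrist holder_oblong [([0.5952, -0.2639, 0.0609], 0.74), ([0.4904, -0.0161, 0.0033], 0.25)]
side jar [([0.3504, -0.1023, 0.0013], 0.9), ([0.6144, -0.0755, 0.0169], 0.86)]
side bottle [([0.6253, -0.2556, 0.0126], 0.63), ([0.6232, -0.2555, 0.067], 0.27)]
side holder_oblong [([0.6271, -0.2601, 0.006], 0.86)]
top jar [([0.6223, -0.2579, 0.0089], 0.74), ([0.3516, -0.0991, 0.0025], 0.69), ([0.614, -0.0702, 0.0085], 0.45)]
top bottle [([0.6208, -0.2551, 0.0086], 0.88)]
top holder_oblong [([0.6222, -0.2619, 0.0029], 0.64)]
cap at .085 (array([ 1.459106e+02,  6.130000e-01, -7.450000e-02,  0.000000e+00]), array([ 1.410242e+02,  6.128000e-01, -7.460000e-02,  0.000000e+00]))
[[-9.53495736e-01 -3.01406479e-01 -1.25638795e-04]
 [-3.01406502e-01  9.53495705e-01  2.46339592e-04]
 [ 4.55477025e-05  2.72752101e-04 -9.99999962e-01]] to bottle [  4.63088979 -17.87826441  12.08842981]
```

View pics/w4.png

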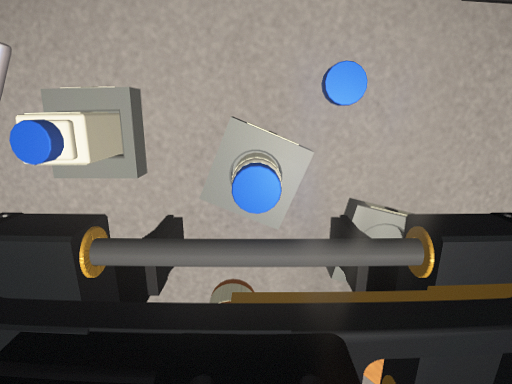

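The jar is home: its cap sits concentric at (256,188), and the networks put its base at z≈0.010. Next is the bottle, whose yaw already matches the tool.

Request:
{"api": "carry_out", "payload": {"steps": [[[1, -4, 0], 0], [[2, -8, 0], 0], [[3, -12, 0], 0], [[4, -16, 0], 0], [[4.6, -17.8, 0], 0], [[4.6, -17.8, 0], 0], [[4.6, -17.8, 0], 0]]}}

```text
time_s: 12.05
tcp_pos: [0.6236, -0.2577, 0.1808]
ee_rot: [[-0.954, -0.301, -0.001], [-0.301, 0.954, 0.0], [0.001, 0.0, -1.0]]
wrist_force: [0.1, 0.3, -0.2]
gripper_width: 0.997
```

Run:
```python
from h import *
s=r.sense();print(s['time_s'],s['tcp_pos'])
cal=r.calibration('wrist');w=np.ascontiguousarray(r.capture('wrist')[:,:,::-1]);cv2.imwrite('pics/w5.png',w)
Y=np.radians(np.arange(14,21,1.))
print('holder',gfit(w,cal,rect(.096,.096,.03),(.6235,-.259),.006,Y),'bottle',gfit(w,cal,rect(.044,.064,.092),(.6235,-.259),.006,Y),'cap',gfit(w,cal,circ(.018,.118),(.6235,-.259)))
```

```text
12.05 [ 0.62364576 -0.25765043  0.18078054]
holder (array([50.4436,  0.622 , -0.2585, 17.    ]), array([50.2747,  0.6221, -0.2588, 16.4   ])) bottle (array([127.745,   0.621,  -0.259,  17.   ]), array([126.5318,   0.6211,  -0.2588,  17.2   ])) cap (array([228.8446,   0.6215,  -0.259 ,   0.    ]), array([221.5422,   0.6216,  -0.2588,   0.    ]))
```

View pics/w5.png

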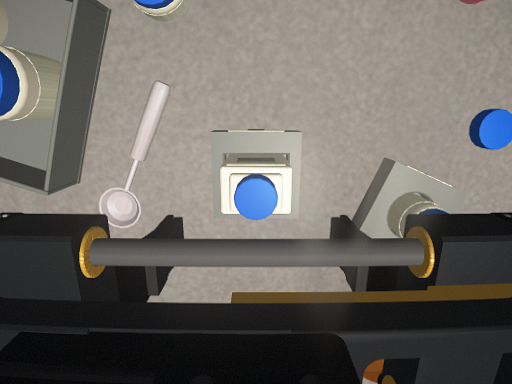

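Request:
{"api": "carry_out", "payload": {"steps": [[[0.25, -0.1, 3], 0], [[0.25, -0.1, 6], 0], [[0.25, -0.1, 9], 0], [[0.25, -0.1, 11], 0], [[0.25, -0.1, 12], 0], [[0.25, -0.1, 12.5], 0], [[0.25, -0.1, 12.5], 0], [[0.25, -0.1, 12.5], 0]]}}

```text
time_s: 12.9
tcp_pos: [0.6227, -0.2586, 0.0574]
ee_rot: [[-0.953, -0.303, 0.002], [-0.303, 0.953, -0.001], [-0.001, -0.001, -1.0]]
wrist_force: [-0.7, 0.2, -0.3]
gripper_width: 1.003
```

Request:
{"api": "carry_out", "payload": {"steps": [[[0, 0, 0], 0], [[0, 0, 0], 0], [[0, 0, 0], 0], [[0, 0, 0], 0], [[0, 0, 0], 0], [[0, 0, 0], 0], [[0, 0, 0], 0]], "gripper": -1}}

```text
time_s: 13.6
tcp_pos: [0.6228, -0.2587, 0.0577]
ee_rot: [[-0.953, -0.303, 0.002], [-0.303, 0.953, -0.001], [-0.002, -0.002, -1.0]]
wrist_force: [-1.1, 0.3, 2.9]
gripper_width: 0.729
```

The grip is good at 63 mm. I'll raise the bottle 10 mm so its foot stays in the pocket, then push toward the robot so the rim tilts it. The geometry gives about 31 mm for 30°.

Request:
{"api": "carry_out", "payload": {"steps": [[[0, 0, -0.5], 0], [[0, 0, -1], 0], [[0, 0, -1], 0], [[0.4, 0, -1], 0], [[0.8, 0, -1], 0], [[1.2, 0, -1], 0], [[1.5, 0, -1], 0], [[1.5, 0, -1], 0]]}}

```text
time_s: 14.4
tcp_pos: [0.6126, -0.2625, 0.0699]
ee_rot: [[-0.953, -0.303, 0.013], [-0.303, 0.953, -0.002], [-0.012, -0.005, -1.0]]
wrist_force: [6.2, 3.9, 0.4]
gripper_width: 0.732
```

Request:
{"api": "carry_out", "payload": {"steps": [[[0.5, 0, 0.1], 0], [[0.9, 0, 0.1], 0], [[1.3, 0, 0.1], 0], [[1.7, 0, 0.1], 0], [[2.1, 0, 0.1], 0], [[2.1, 0, 0.1], 0]]}}

```text
time_s: 15.0
tcp_pos: [0.5962, -0.2682, 0.0708]
ee_rot: [[-0.952, -0.304, 0.022], [-0.304, 0.953, -0.002], [-0.021, -0.009, -1.0]]
wrist_force: [3.8, 4.5, 1.5]
gripper_width: 0.733
```

Run:
```python
from h import *
cal=r.calibration('wrist');w=np.ascontiguousarray(r.capture('wrist')[:,:,::-1])
b=np.ascontiguousarray(r.capture('side')[90:200,220:350,::-1])
cv2.imwrite('pics/c6.png',np.hstack([cv2.resize(w[90:384,110:400],(420,426)),cv2.resize(b,(380,426))]))
```

```text
(no output)
```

View pics/c6.png

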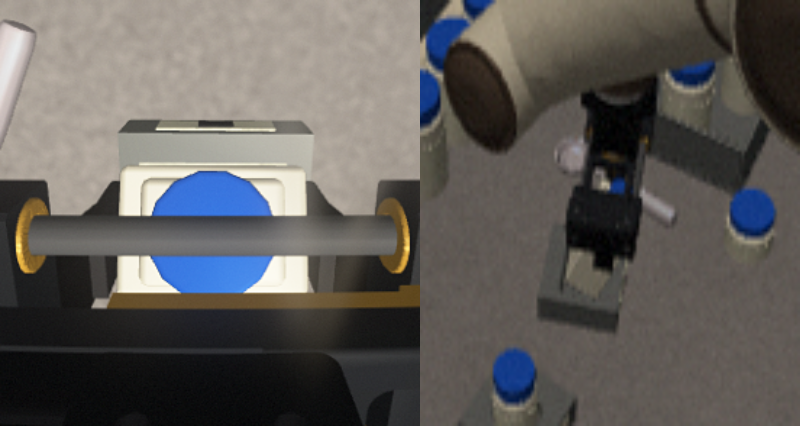

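```bash
cat >> h.py <<'E'
def bottle_pts(s,th,off=.0015,hg=.0667,pts=None):
    R=np.array(s['ee_rot']);g=np.array(s['tcp_pos'])-.019*R[:,2]
    xb=-R[:,0]*np.cos(th)-R[:,2]*np.sin(th);zb=R[:,0]*np.sin(th)-R[:,2]*np.cos(th);yb=np.cross(zb,xb)
    o=g-off*xb-hg*zb
    return o+np.asarray(pts)@np.array([xb,yb,zb]),(xb,yb,zb)
E
python3 - <<'E'
from h import *
s=r.sense();cal=r.calibration('wrist')
for d in range(0,41,5):
    q=proj(cal,bottle_pts(s,np.radians(d),pts=circ(.018,.108))[0]);f=proj(cal,bottle_pts(s,np.radians(d),pts=[[-.022,-.032,.082],[-.022,.032,.082],[-.022,0,.082]])[0])
    print(d,'cap cols',q[:,0].min().round(1),q[:,0].max().round(1),'rows',q[:,1].min().round(1),q[:,1].max().round(1),'front shoulder edge',f.round(0).tolist())
print(np.degrees(np.arcsin(abs(np.array(s['ee_rot'])[2,0]))))
E
```

```text
0 cap cols 209.9 301.2 rows 243.1 323.0 front shoulder edge [[186.0, 211.0], [325.0, 211.0], [256.0, 211.0]]
5 cap cols 209.6 301.5 rows 232.4 317.6 front shoulder edge [[187.0, 207.0], [324.0, 207.0], [256.0, 207.0]]
10 cap cols 209.5 301.6 rows 222.1 311.3 front shoulder edge [[188.0, 203.0], [324.0, 203.0], [256.0, 203.0]]
15 cap cols 209.4 301.6 rows 212.3 304.1 front shoulder edge [[189.0, 200.0], [323.0, 200.0], [256.0, 200.0]]
20 cap cols 209.5 301.5 rows 203.0 296.0 front shoulder edge [[190.0, 197.0], [322.0, 197.0], [256.0, 197.0]]
25 cap cols 209.8 301.3 rows 194.5 287.2 front shoulder edge [[191.0, 195.0], [321.0, 195.0], [256.0, 195.0]]
30 cap cols 210.1 301.0 rows 186.8 277.7 front shoulder edge [[192.0, 193.0], [320.0, 193.0], [256.0, 193.0]]
35 cap cols 210.5 300.6 rows 179.9 267.8 front shoulder edge [[193.0, 192.0], [319.0, 192.0], [256.0, 192.0]]
40 cap cols 211.1 300.1 rows 174.0 257.6 front shoulder edge [[194.0, 191.0], [318.0, 191.0], [256.0, 191.0]]
1.155223059925295
```

Run:
```python
from h import *
from scipy.optimize import least_squares
s=r.sense();cal=r.calibration('wrist');im=r.capture('wrist')
h=cv2.cvtColor(im,cv2.COLOR_RGB2HSV);m=((h[...,0]>105)&(h[...,0]<130)&(h[...,1]>120))[200:305,190:325]
rr,cc=np.nonzero(m);print('cap rows',rr.min()+200,rr.max()+200,'cols',cc.min()+190,cc.max()+190)
g=cv2.cvtColor(im,cv2.COLOR_RGB2GRAY);print(g[185:225,205].tolist(),g[215,180:200].tolist(),g[215,312:330].tolist())
top,w=rr.min()+200,cc.max()-cc.min()+1
def f(v,full=0):
    q=proj(cal,bottle_pts(s,v[0],v[1],v[2],circ(.018,.108))[0]);e=proj(cal,bottle_pts(s,v[0],v[1],v[2],[[-.022,-.032,.082],[-.022,.032,.082]])[0])
    z=np.array([q[:,1].min(),np.ptp(q[:,0]),e[0,1],e[1,0]-e[0,0]])
    return z-[top,w,206,129.5]
for fr in [(0,1,2),(0,2)]:
    def k(v):
        a=np.array([.4,.0015,.0667]);a[list(fr)]=v;return f(a)
    o=least_squares(k,np.array([.4,.0015,.0667])[list(fr)],x_scale=[.1,.01,.01][:len(fr)]);print(fr,o.x,np.degrees(o.x[0]),o.fun)
```

```text
cap rows 208 291 cols 214 297
[157, 158, 158, 158, 158, 158, 160, 159, 156, 157, 157, 158, 155, 154, 155, 155, 157, 158, 158, 150, 190, 209, 227, 236, 243, 242, 243, 242, 243, 243, 242, 243, 243, 244, 243, 244, 243, 244, 244, 244] [167, 170, 168, 168, 170, 176, 152, 79, 52, 35, 34, 48, 63, 201, 213, 227, 236, 243, 242, 241] [234, 233, 233, 235, 234, 231, 231, 233, 211, 116, 83, 88, 88, 104, 136, 159, 171, 168]
(0, 1, 2) [ 0.40214098 -0.00246393  0.07232181] 23.040980979890783 [ 0.81607983  3.88960484 -0.9682089  -3.38924301]
(0, 2) [0.27603591 0.07372671] 15.815692450184555 [ 1.8724198   2.89687051 -6.65865989 -2.47400469]
```

The fit suggests about 23–25° so far. Pushing a little more, then lifting out.

Request:
{"api": "carry_out", "payload": {"steps": [[[0.4, 0, 0], 0], [[0.8, 0, 0], 0], [[0.8, 0, 0], 0]]}}

```text
time_s: 15.45
tcp_pos: [0.592, -0.2701, 0.072]
ee_rot: [[-0.952, -0.304, 0.031], [-0.304, 0.953, -0.003], [-0.029, -0.012, -1.0]]
wrist_force: [5.4, 3.4, -1.3]
gripper_width: 0.73
```

Request:
{"api": "carry_out", "payload": {"steps": [[[0, 0, -1], 0], [[0, 0, -2], 0], [[0, 0, -4], 0], [[0, 0, -7], 0], [[0, 0, -11], 0], [[0, 0, -15], 0], [[0, 0, -18], 0], [[0, 0, -19], 0], [[0, 0, -19], 0], [[0, 0, -19], 0]]}}

```text
time_s: 16.45
tcp_pos: [0.585, -0.2692, 0.2598]
ee_rot: [[-0.952, -0.304, 0.027], [-0.304, 0.953, -0.001], [-0.026, -0.009, -1.0]]
wrist_force: [-0.6, 0.3, -4.2]
gripper_width: 0.732
```

Run:
```python
from h import *
from scipy.optimize import least_squares
s=r.sense();print(s['time_s'],s['tcp_pos'],np.round(s['ee_rot'],3).tolist())
cal=r.calibration('wrist');im=r.capture('wrist')
h=cv2.cvtColor(im,cv2.COLOR_RGB2HSV);m=((h[...,0]>105)&(h[...,0]<130)&(h[...,1]>120))[150:305,190:325]
rr,cc=np.nonzero(m);print('cap rows',rr.min()+150,rr.max()+150,'cols',cc.min()+190,cc.max()+190)
S=np.ascontiguousarray(r.capture('side')[:,:,::-1]);T=np.ascontiguousarray(r.capture('top')[:,:,::-1])
cv2.imwrite('pics/s7.png',S);cv2.imwrite('pics/t7.png',T);cv2.imwrite('pics/w7.png',im[:,:,::-1])
for c in ['side','top']:
  for t in ['bottle','bottle_mid']:print(c,t,[(np.round(d['centre'],4).tolist(),round(d['confidence'],2)) for d in r.place_of(c,t)][:2])
p=proj(r.calibration('side'),[np.array(s['tcp_pos'])])[0].astype(int);print(p)
q=proj(r.calibration('top'),[np.array(s['tcp_pos'])])[0].astype(int)
f=lambda I,p:cv2.resize(I[max(p[1]-55,0):p[1]+55,max(p[0]-50,0):p[0]+50],(400,440),interpolation=cv2.INTER_CUBIC)
cv2.imwrite('pics/c7.png',np.hstack([f(S,p),cv2.resize(im[90:384,110:400,::-1],(400,440))]))
```

```text
16.45 [ 0.58495237 -0.26916658  0.2597543 ] [[-0.952, -0.304, 0.027], [-0.304, 0.953, -0.001], [-0.026, -0.009, -1.0]]
cap rows 204 291 cols 214 298
side bottle [([0.6169, -0.2593, 0.2201], 0.51)]
side bottle_mid [([0.5915, -0.2632, 0.2697], 0.58)]
top bottle [([0.6134, -0.2619, 0.2212], 0.44)]
top bottle_mid []
[290 108]
```

View pics/c7.png

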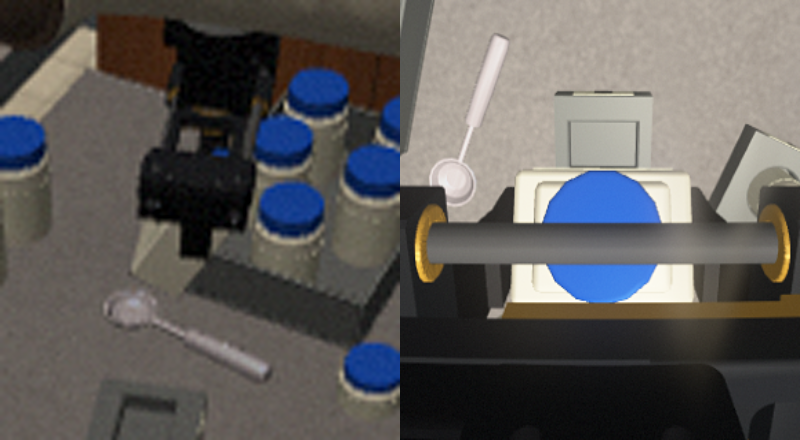

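The bottle is out and leaning. The networks put its origin at about (0.615,-0.260,0.2205), with a lean of about 28°, close to the pocket geometry. The yaw is already about 17.5°, the same as the window. Carrying it to the focus point along a line parallel to the glass.

Request:
{"api": "carry_out", "payload": {"steps": [[[0, 1, 0], 0], [[0, 3, 0], 0], [[0, 6, 0], 0], [[0, 9.5, 0], 0], [[0.2, 13, 0], 0], [[0.4, 16.5, 0], 0], [[0.6, 20, 0], 0], [[0.8, 23.5, 0], 0], [[1, 27, 0], 0], [[1.1, 30.5, 0.2], 0], [[1.2, 34, 0.6], 0], [[1.3, 37, 1], 0], [[1.4, 40, 1.5], 0], [[1.5, 42.5, 2], 0], [[1.6, 44, 2.5], 0], [[1.7, 45.2, 2.8], 0], [[1.7, 45.2, 2.8], 0], [[1.7, 45.2, 2.8], 0], [[1.7, 45.2, 2.8], 0]]}}

```text
time_s: 18.7
tcp_pos: [0.4334, 0.1554, 0.2277]
ee_rot: [[-0.952, -0.303, 0.03], [-0.304, 0.953, -0.002], [-0.028, -0.011, -1.0]]
wrist_force: [-0.1, 0.5, -1.9]
gripper_width: 0.733
```

Run:
```python
from h import *
s=r.sense();print(s['time_s'],s['tcp_pos'],np.round(s['ee_rot'],3).tolist(),s['joint_velocities'])
cal=r.calibration('wrist');im=r.capture('wrist')
S=np.ascontiguousarray(r.capture('side')[:,:,::-1]);T=np.ascontiguousarray(r.capture('top')[:,:,::-1])
for c in ['wrist','side','top']:
  for t in ['bottle','bottle_mid','head','label_a']:print(c,t,[(np.round(d['centre'],4).tolist(),round(d['confidence'],2)) for d in r.place_of(c,t)][:3])
P=s['tcp_pos']
def f(n,I):
    p=proj(r.calibration(n),[P])[0].astype(int);y,x=max(p[1]-60,0),max(p[0]-70,0);return cv2.resize(I[y:y+120,x:x+110],(400,436),interpolation=cv2.INTER_CUBIC)
cv2.imwrite('pics/c8.png',np.hstack([f('side',S),cv2.resize(im[50:384,110:420,::-1],(400,436))]))
```

```text
18.7 [0.43337009 0.15541229 0.2277228 ] [[-0.952, -0.303, 0.03], [-0.304, 0.953, -0.002], [-0.028, -0.011, -1.0]] [-0.36285494  0.10050803  0.05361214 -0.0326978  -0.05939715  0.09144243]
wrist bottle [([0.4637, 0.1672, 0.1868], 0.71)]
wrist bottle_mid []
wrist head [([0.3294, 0.1258, 0.1703], 0.79)]
wrist label_a [([0.4145, 0.1553, 0.224], 0.61)]
side bottle [([0.4661, 0.1692, 0.19], 0.45)]
side bottle_mid [([0.4386, 0.1607, 0.2409], 0.43)]
side head []
side label_a [([0.4609, 0.1635, 0.2455], 0.52)]
top bottle []
top bottle_mid []
top head [([0.3304, 0.123, 0.1681], 0.6)]
top label_a [([0.7858, -0.0532, -0.0015], 0.16)]
```

View pics/c8.png

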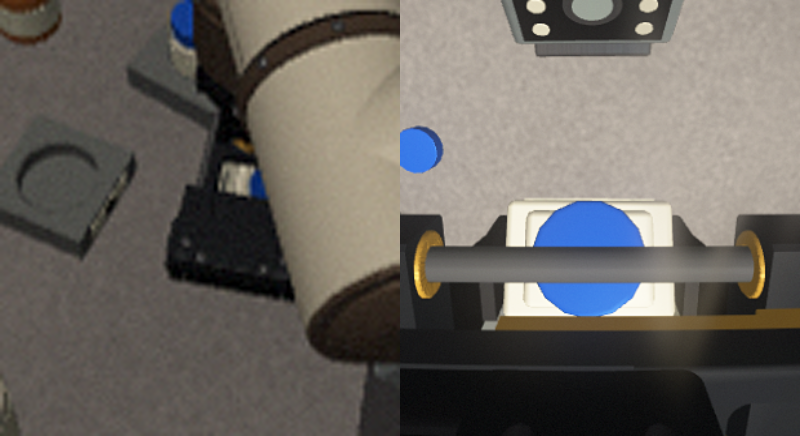

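The wrist view shows the camera head square to the bottle and centred on it (crop x of about 592 against 588). The middle of the bottle is at about (0.439,0.160,0.236), the focus is (0.438,0.159,0.235), and the lean is about 28°. One last check of the jar and the stillness, then I hand in.

Run:
```python
from h import *
for c in ['side','top','wrist']:
    r.capture(c)
    for t in ['jar','bottle','sparecap','amber']:print(c,t,[(np.round(d['centre'],3).tolist(),round(d['confidence'],2)) for d in r.place_of(c,t)][:3])
s=r.sense();print(s['time_s'],s['tcp_pos'],s['gripper_width'],np.abs(s['joint_velocities']).max(),s['wrist_force'])
print(r.finish_job())
```

```text
side jar [([0.614, -0.075, 0.014], 0.67)]
side bottle []
side sparecap []
side amber [([0.788, -0.056, -0.001], 0.78)]
top jar [([0.352, -0.103, 0.001], 0.76), ([0.616, -0.072, 0.009], 0.61), ([0.608, -0.076, 0.01], 0.35)]
top bottle [([0.469, -0.407, 0.001], 0.52)]
top sparecap [([0.489, -0.012, 0.001], 0.7)]
top amber [([0.786, -0.052, -0.0], 0.91), ([0.329, 0.121, 0.172], 0.46)]
wrist jar [([0.35, -0.103, -0.003], 0.74)]
wrist bottle [([0.465, 0.168, 0.184], 0.93)]
wrist sparecap [([0.49, -0.016, 0.0], 0.67)]
wrist amber []
20.2 [0.43319191 0.15577645 0.22746987] 0.7375693153078637 0.09112673644060357 [-0.24528502  0.5396178  -1.99195378]
the job is handed in; nothing more can be done
None
```

The small jar is back in its own pocket and released, and I handed the job in at 20.2 s with the oblong bottle held still in front of the label camera. The hand-in gives no verdict, so what follows rests on my own last checks.

- **Jar:** it stands at about (0.614, -0.075) with its base about 10 mm up, which is the pocket floor. The pocket centre measured (0.613, -0.075). One network reading from the side camera gave 14 mm for the base height, but the cap looked concentric and the fingers had felt the floor.
- **Tilting the bottle:** the arm cannot tilt its tool, so I gripped the bottle across its narrow sides, raised it 10 mm and pushed it against the rim of its own pocket to lean it in the grip. The fingers are on the sides, off the labels.
- **Bottle position:** the middle measured about (0.439, 0.160, 0.236), against a computed focus of (0.438, 0.159, 0.235), so a few millimetres off.
- **Lean:** about 28° against the wanted 30°. The individual estimates ran from 25° to 32°, and an earlier fit from the wrist picture was looser still at 16–23°, before the last push. The allowance is about 11°.
- **Turn relative to the window:** within about 2°.
- **Still and undisturbed:** the arm was at rest when I handed in. The amber bottle and spare cap had not moved. I did not measure the other bystanders again at the end; nothing came near them.

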